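Unload the bench shaker

ROBOT

A 7-joint arm with a two-finger parallel gripper is mounted at the origin on the work surface. World frame = base frame: x ahead of the robot, y to its left, z up, the work surface at z = 0. Lengths are in m, angles in rad, forces in N, time in s.
With the tool pointing down it reaches from about 0.35 to 0.9 m from the base axis. Payload 8.1 kg.
Tool frame: the origin (TCP) lies midway between the tips of the shut fingers; the grasp point (between the pads) lies 19 mm behind it; z points along the fingers, y is the direction in which the jaws open and shut (so a half turn about z gives the same grasp; the last joint's range is limited). The gripper opens to 92 mm and grips with 3 to 60 N. Pads are 19 mm wide; open, the fingers measure 130 mm over their backs; the gripper's body (75 mm by 190 mm) begins 47 mm behind the grasp point.
Start: joints at [1.219, 0.434, 0.025, 1.573, -0.012, 1.134, -0.075], TCP at [0.154, -0.606, 0.227] pointing down, gripper open.
Joint ranges: [-2.62, 2.62], [-0.44, 2.09], [-1.27, 1.32], [0.08, 2.57], [-1.32, 4.46], [0.12, 2], [-2.74, 2.74]. Speed limits (rad/s): [2.22, 2.22, 3.01, 3.01, 3.14, 3.14, 3.14].

INTERFACE

Orientations are given as a rotation vector (axis times angle).
In Python, from cell import monitor, get_image, get_calibration, workorder, look_for, masks_of gives the robot as it stands.
- The arm moves only by the shell command python3 -m crank 'ROWS' [FORCE]. ROWS is JSON, a list of rows, each a list of 3 entries, a list of its own where there are three numbers: the shift along the tool's x, y, z in cm, then the turn about the tool's z in degrees, then the closure in counts, from 0 (fully open) to 255 (shut). A call has 1 to 5 rows; each row shifts and turns the commanded pose from where the row before left it, along the tool's axes as they then stand; what a row does not reach is not made up. A row lasts 1/10 s, in which the tool goes at most 50 mm and 8.59 degrees, less where a joint would pass 70% of its speed; a pose out of reach is approached as far as the arm can. A call with a gripper value outside its range is refused whole. The fingers move at their own pace and stop on an object; FORCE is the grip in N (left out, the last holds). Time passes only in rows, so rows that do not move let the fingers close. It gives the time, the measured TCP pose, the force and the opening at its end, in the units of the state.
- monitor.observe(): the state, without advancing time (a new reading comes with each control period).
- get_image(name): name is "side" or "top"; returns (picture, depth): 400x640x3 uint8, red, green, blue; 400x640 float32, m along the optical axis (not along the pixel's ray), 0 where there is no reading.
- get_calibration(name): a dict with "fx", "fy", "cx", "cy" (pixels), "R" (3x3) and "t" (3): a world point X has camera coordinates R X + t. Camera axes: x right, y down, z forward; pixel columns grow to the right and rows downward; lengths in m; the calibration is good to about 2 mm. A picture is of the moment at which its call begins. get_calibration takes no time and is no camera call.
- workorder.sign_off(): hands the job in, once; it reports no verdict.
Trained networks look in the newest picture that a camera, given by its name, has taken for a name from the list of things; names that differ only in an ending like _2 or _b are one class to them, and where a whole thing is asked for, a point or a joint stands for the part that bears it (a point fixed in the world has none). Each returns a list of dicts, best first, with "score" (0 to 1); they miss things now and then, are a little off and sometimes report something else, mostly with a low value. They report only what shows in the picture. A call takes as long as a camera call.
- look_for(label, camera): "location" ([x, y, z] in m, in world coordinates, good to about 4 mm: the middle of the surface that is visible of it).
- masks_of(label, camera): "region" (400x640 bool, what is visible of it).
The state is a dict: "clock": time; "joints": joint angles; "dq": joint speeds; "joint_efforts": joint torques, N m; "position": TCP position; "ee_rot": TCP orientation; "force": force on the tool from outside, world axes, zero at the start; "ft_torque": the same for the moment, N m; "width": opening from 0.0 (shut) to 1.0 (fully open).
Only numpy, scipy, OpenCV 4.12 (cv2) and the standard library are available. Lean on these libraries where they do the work, as an engineer would, in place of code of your own. Each camera call takes 0.05 s, during which the arm holds its last target.

TASK

The shaker has finished: first lift the retaining bar out of its two brackets and lay it flat in the long grey tray with its black grip upward. Then move the three round jars from the shaker into the three steel dishes, matched by size: the smallest jar in the smallest dish, the middle one in the middle dish, the largest in the largest dish, each standing upright on the dish's floor. Keep the jars upright, set everything down gently without dropping it, and leave the square bottle standing where it is on the shaker.

Things in the scene. Friction and masses are not known exactly. Their poses are not given: they have to be found in the camera images.
- bar: retaining bar: flat steel, 330 mm long (its y axis), 18 wide (x), 8 thick, with an upright black grip in its middle 14 mm thick (x), 50 long (y), 40 tall (top 48 mm above the underside). Origin: centre of the underside; z up. At the start loose in the shaker's two open-topped brackets, 2 mm above the jars; lifts straight up, prongs reach 14 mm above its underside. 0.18 kg.
- jar_small: round straight-sided white plastic jar with a red screw lid of the same diameter: 34 mm across, 80 mm tall, upright. Origin: centre of its underside; z up. At the start on the shaker platform under the bar, at any of the four places of the row. About 0.08 kg, give or take 40 percent.
- jar_medium: round straight-sided white plastic jar with a red screw lid of the same diameter: 46 mm across, 80 mm tall, upright. Origin: centre of its underside; z up. At the start on the shaker platform under the bar, at any of the four places of the row. About 0.14 kg, give or take 40 percent.
- jar_large: round straight-sided white plastic jar with a red screw lid of the same diameter: 58 mm across, 80 mm tall, upright. Origin: centre of its underside; z up. At the start on the shaker platform under the bar, at any of the four places of the row. About 0.22 kg, give or take 40 percent.
- square_bottle: square white plastic bottle 46 x 46 mm, 58 mm tall to the shoulder, with a narrow red cap (28 mm) to 80 mm; stays on the shaker. Origin: centre of its underside. In the same row as the jars.
- dish_small: smallest of three round open steel dishes fixed to the bench: 56 mm inner and 64 mm outer diameter, floor 4 mm thick, rim 14 mm above the bench. Origin: centre of its underside, on the bench. The three lie in a row in front of the shaker, on the robot's side, in any order.
- dish_medium: middle of three round open steel dishes fixed to the bench: 68 mm inner and 76 mm outer diameter, floor 4 mm thick, rim 14 mm above the bench. Origin: centre of its underside, on the bench. The three lie in a row in front of the shaker, on the robot's side, in any order.
- dish_large: largest of three round open steel dishes fixed to the bench: 80 mm inner and 88 mm outer diameter, floor 4 mm thick, rim 14 mm above the bench. Origin: centre of its underside, on the bench. The three lie in a row in front of the shaker, on the robot's side, in any order.
- bar_tray: long shallow grey plastic tray fixed to the bench on the robot's left, outside 380 mm long (its y axis) by 90 mm wide (x), 18 mm high; walls and floor 4 mm thick. Origin: centre of its underside; z up. The bar lies in it lengthwise, either way round.
- shaker: bench shaker, fixed grey box 130 (x) by 340 mm (y), platform 50 mm above the bench with one row of four things at y = -108, -36, 36, 108 mm. Steel brackets 36 mm wide (x), 12 thick, at y = -152 and 152 mm: bar seat at 132, prongs to 146 mm above the bench. Origin: centre of its underside, on the bench. Two bottles and a beaker, up to 150 mm tall, stand beyond its far side and ends.

How it is judged:
By the outcome, as a careful person would: the job done as asked, in the order asked, and still so for the second after the job is handed in, with the robot touching nothing.
It also fails if it takes over 104 s, if anything falls off the work surface, if the arm or the gripper's body presses on something with over 40 N, if the wrist force passes 120 N, or if a joint passes its speed limit or range.

## Working session

There is one attempt and no reset: what is moved stays moved. The work goes in short steps, Python scripts to look and compute and a shell command to move; the robot and the scene stay as the last step left them, time stands still between calls to the robot, and variables do not carry over. Pictures are saved under pics/ and viewed, and the job is handed in when it is done.

```bash
ls; mkdir -p pics; python3 - <<'E'
from cell import *
import cv2
print(monitor.observe())
for n in("top","side"):
    im,d=get_image(n); cv2.imwrite(f"pics/{n}0.png",im[:,:,::-1]); c=get_calibration(n); print(n,c)
    for l in ["bar","jar_small","jar_medium","jar_large","square_bottle","dish_small","dish_medium","dish_large","bar_tray","shaker"]:
        print(l,[(round(r['score'],2),[round(float(v),3) for v in r['location']]) for r in look_for(l,n)[:3]])
print(monitor.observe()['clock'])
E
```

```text
pics
{'clock': 0.0, 'joints': array([ 1.21939533,  0.43519302,  0.02497491,  1.57409022, -0.01161568,
        1.13398624, -0.07511118]), 'dq': array([ 0.0013959 , -0.00199524, -0.0005613 , -0.00199818,  0.00049769,
        0.0008469 , -0.00200525]), 'joint_efforts': array([-8.77970851e-04, -6.67873192e+01,  9.84228440e-01, -3.14461112e+01,
       -6.06653024e-02,  4.26369812e-02,  1.71312377e-04]), 'position': array([ 0.15372628, -0.60528001,  0.22596626]), 'ee_rot': array([-3.11584497e+00, -3.89483293e-01,  4.92955944e-04]), 'force': array([-0.07975374,  0.08109273,  0.031822  ]), 'ft_torque': array([-0.0761269 ,  0.03660932, -0.03855194]), 'width': 1.0013703550998858}
top {'fx': 464.3271061592316, 'fy': 464.3271061592316, 'cx': 320.0855052617549, 'cy': 192.9838650624938, 'R': array([[ 0.00758717, -0.99987354, -0.01397612],
       [-0.99493461, -0.00614721, -0.10033615],
       [ 0.10023755,  0.01466659, -0.99485543]]), 't': array([0.05408419, 0.57659173, 1.23116589])}
bar [(0.63, [0.653, -0.074, 0.128]), (0.56, [0.66, -0.039, 0.139])]
jar_small [(0.53, [0.649, -0.153, 0.114])]
jar_
[... 466 characters left out ...]
 321.0903367116042, 'cy': 202.65158741220068, 'R': array([[-0.92959546, -0.36803042,  0.02014684],
       [-0.2426685 ,  0.5699748 , -0.78501002],
       [ 0.27742438, -0.73463075, -0.61915537]]), 't': array([0.54273876, 0.2104742 , 1.04849357])}
bar [(0.92, [0.663, -0.016, 0.143]), (0.63, [0.472, -0.143, 0.003])]
jar_small [(0.61, [0.644, -0.138, 0.092])]
jar_medium [(0.59, [0.648, -0.061, 0.095])]
jar_large [(0.64, [0.655, 0.082, 0.107])]
square_bottle [(0.86, [0.648, 0.01, 0.097])]
dish_small [(0.73, [0.466, 0.015, 0.003])]
dish_medium [(0.83, [0.47, -0.146, 0.0])]
dish_large [(0.7, [0.474, -0.295, 0.004])]
bar_tray [(0.73, [0.456, 0.34, 0.007])]
shaker [(0.79, [0.635, 0.058, 0.049])]
1.1
```

View pics/top0.png

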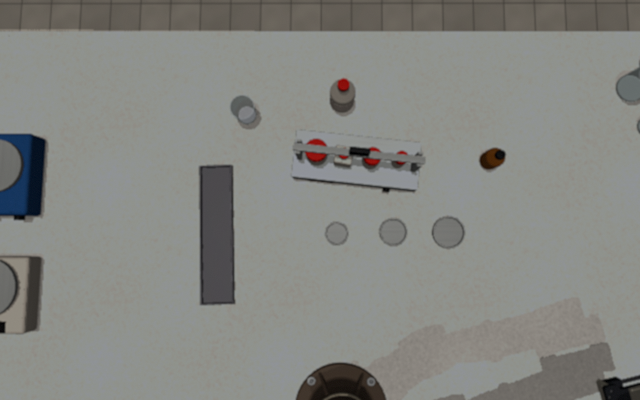

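View pics/side0.png

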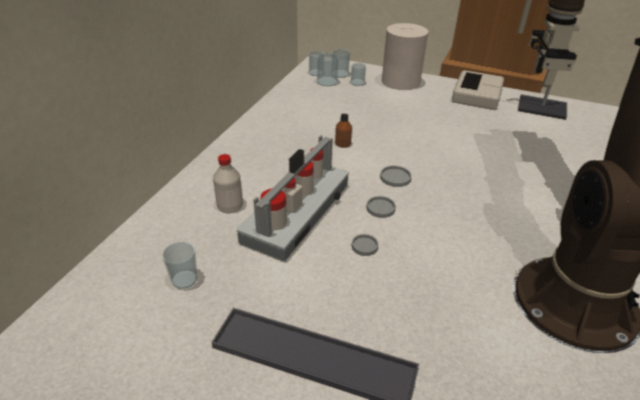

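The side view shows the row from the tray end as large jar, square bottle, medium jar, small jar, with the bar on top. In the top view the dishes are small (336,233), medium (393,232) and large (448,232), and the tray at (217,235) is lengthwise along world x. Next I'll get precise geometry.

```bash
cat > h.py <<'E'
import numpy as np, cv2, sys
from scipy.spatial.transform import Rotation as Ro
from cell import *
def cloud(d,c):
    v,u=np.mgrid[0:400,0:640]; X=np.stack([(u-c['cx'])/c['fx']*d,(v-c['cy'])/c['fy']*d,d],-1)
    W=(X-c['t'])@c['R']; W[d==0]=np.nan; return W
def onplane(u,v,z,c):
    r=c['R'].T@np.array([(u-c['cx'])/c['fx'],(v-c['cy'])/c['fy'],1.]); o=-c['R'].T@c['t']
    return o+r*(z-o[2])/r[2]
def go(x,y,z,yaw=None):
    """print tool-axis shift (cm) from measured pose & turn (deg) so that tool-y axis heading = yaw (mod 180)"""
    s=monitor.observe(); R=Ro.from_rotvec(s['ee_rot']); M=R.as_matrix()
    d=M.T@(np.array([x,y,z])-s['position'])*100
    h=np.degrees(np.arctan2(M[1,1],M[0,1])); t=None
    if yaw is not None: t=-((yaw-h+90)%180-90)   # tool z down: + turn => heading decreases
    tilt=np.degrees(np.arccos(-M[2,2]))
    print('clock',round(s['clock'],2),'pos',s['position'].round(4),'yhead',round(h,2),'tilt',round(tilt,2),'j',s['joints'].round(2),'F',s['force'].round(1),'w',round(s['width'],3))
    print(' shift cm',d.round(2),'turn',None if t is None else round(t,2),' y-heading axis')
E
python3 - <<'E'
from h import *
for n in("top","side"):
    im,d=get_image(n); c=get_calibration(n); W=cloud(d,c)
    # platform
    z=W[...,2]
    m=(abs(z-.05)<.008)&(W[...,0]>.5)&(W[...,0]<.8)&(abs(W[...,1]+.03)<.25)
    P=W[m][:,:2].astype(np.float32); print(n,'platform',cv2.minAreaRect(P*1000), np.median(W[m][:,2]))
    hsv=cv2.cvtColor(im,cv2.COLOR_RGB2HSV)
    red=((hsv[...,0]<8)|(hsv[...,0]>172))&(hsv[...,1]>150)&(abs(z-.13)<.015)
    k,l,st,_=cv2.connectedComponentsWithStats(red.astype(np.uint8))
    for i in range(1,k):
        if st[i,4]>8: 
            q=W[l==i]; print('red',st[i],q.mean(0).round(3),q.min(0).round(3),q.max(0).round(3))
    for l in["bar_tray","dish_small","dish_medium","dish_large"]:
        r=masks_of(l,n)
        if not r: print(l,None);continue
        mk=r[0]['region'];cs,_=cv2.findContours(mk.astype(np.uint8),cv2.RETR_EXTERNAL,cv2.CHAIN_APPROX_NONE)
        cc=max(cs,key=cv2.contourArea)[:,0]
        zz=.018 if 'tray' in l else .014
        G=np.array([onplane(u,v,zz,c)[:2] for u,v in cc],np.float32)*1000
        if 'tray' in l: print(l,cv2.minAreaRect(G))
        else: print(l,cv2.minEnclosingCircle(G),cv2.fitEllipse(G))
    dark=(im.max(-1)<60)&(z>.15)&(z<.2)&(W[...,0]>.55)&(W[...,0]<.75)&(abs(W[...,1])<.15)
    print('grip',cv2.minAreaRect(W[dark][:,:2].astype(np.float32)*1000),W[dark].mean(0),dark.sum())
    st=(abs(z-.14)<.006)&(W[...,0]>.55)&(W[...,0]<.75)&(W[...,1]>-.25)&(W[...,1]<.2)&(hsv[...,1]<80)
    print('bar',cv2.minAreaRect(W[st][:,:2].astype(np.float32)*1000),st.sum())
go(.66,-.04,.25,0)
E
```

```text
top platform ((667.8023681640625, -39.43156433105469), (340.1023254394531, 131.2111053466797), 84.03717803955078) 0.04956743179412616
red [338  86   8   5  10] [0.83  0.006 0.14 ] [ 0.827 -0.005  0.137] [0.837 0.013 0.145]
red [308 139  18   7  71] [0.695 0.066 0.13 ] [0.685 0.045 0.125] [0.704 0.088 0.142]
red [371 148   8   3  20] [ 0.678 -0.078  0.129] [ 0.675 -0.088  0.126] [ 0.681 -0.071  0.132]
red [399 151   7   3  14] [ 0.669 -0.148  0.132] [ 0.667 -0.157  0.127] [ 0.674 -0.14   0.138]
red [306 152  20   9 132] [0.66  0.07  0.128] [0.65  0.045 0.115] [0.67  0.093 0.134]
red [340 155   7   4  18] [ 0.659 -0.001  0.126] [ 0.656 -0.008  0.117] [0.662 0.007 0.133]
red [364 158  16   7  74] [ 0.648 -0.072  0.128] [ 0.641 -0.091  0.115] [ 0.657 -0.054  0.133]
red [397 162   7   2  12] [ 0.645 -0.145  0.124] [ 0.644 -0.152  0.116] [ 0.648 -0.138  0.13 ]
bar_tray ((467.07562255859375, 338.5579528808594), (377.82183837890625, 92.36982727050781), 1.9268598556518555)
dish_small ((469.9064636230469, 11.62363052368164), 32.233924865722656) ((469.84246826171875, 11.942676544189453), (60.41
[... 1713 characters left out ...]
33.6268768310547), (73.7467041015625, 88.45162200927734), 14.793052673339844)
dish_large ((468.9230041503906, -284.27581787109375), 49.809871673583984) ((471.072509765625, -284.5785827636719), (83.61349487304688, 96.32719421386719), 14.944564819335938)
grip ((662.9459838867188, -31.79178810119629), (46.113037109375, 13.703035354614258), 82.27701568603516) [ 0.66131903 -0.0283977   0.16936834] 192
bar ((663.8368530273438, -37.80036926269531), (336.21923828125, 36.73192596435547), 84.23644256591797) 701
clock 1.6 pos [ 0.1539 -0.6058  0.2267] yhead -75.75 tilt 0.0 j [ 1.22  0.43  0.02  1.57 -0.01  1.13 -0.08] F [ 0.9  0.3 -0.6] w 1.0
 shift cm [ 62.98 -42.38  -2.33] turn -75.75  y-heading axis
```

```bash
python3 - <<'E'
import cv2
a=cv2.imread('pics/top0.png')[110:260,180:480]; cv2.imwrite('pics/top0z.png',cv2.resize(a,None,fx=2.6,fy=2.6,interpolation=cv2.INTER_CUBIC))
E
```

```text
(no output)
```

View pics/top0z.png

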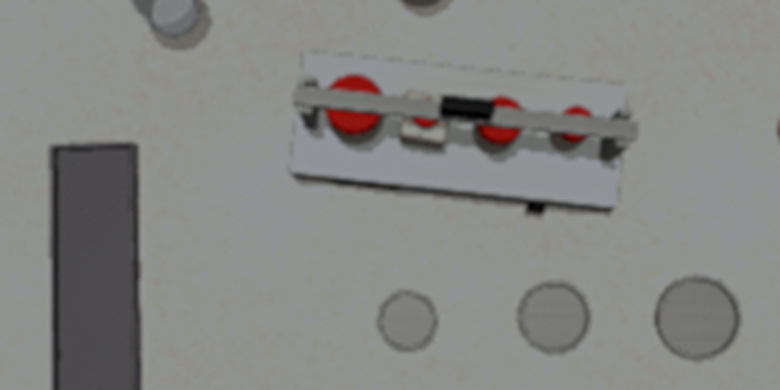

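```bash
python3 -m crank '[[[4,-2.7,0],-8.5,0],[[4.3,-2.1,0],-8.5,0],[[4.6,-1.4,0],-8.5,0],[[4.7,-0.7,0],-8.5,0],[[4.8,0,0],-8.5,0]]' 15; python3 -m crank '[[[4.7,0.7,0],-8.5,0],[[4.6,1.4,0],-8.5,0],[[4.3,2.1,0],-8.5,0],[[4,2.7,0],-1.7,0],[[4,2.7,0],0,0]]'
python3 -c "
from h import *
go(.6655,-.0375,.215,-6)"
```

```text
clock: 2.1
position: [0.3142, -0.4252, 0.227]
ee_rot: [2.759, 1.501, -0.0]
force: [0.8, -1.3, 0.5]
width: 0.996
clock: 2.6
position: [0.4733, -0.2457, 0.227]
ee_rot: [2.334, 2.101, 0.0]
force: [0.3, -0.5, -0.0]
width: 0.997
clock 2.6 pos [ 0.4733 -0.2457  0.227 ] yhead -6.01 tilt 0.04 j [ 0.7   0.32 -0.41  1.77  0.14  1.08  0.13] F [ 0.3 -0.5 -0. ] w 0.997
 shift cm [22.72 16.93  1.2 ] turn -0.01  y-heading axis
```

```bash
python3 -m crank '[[[4,3,0],0,0],[[4,3,0],0,0],[[4,3,0],0,0],[[4,3,0],0,0],[[4,3,0],0,0]]'; python3 -m crank '[[[2,1.5,1],0,0],[[0,0,0],0,0],[[0,0,0],0,0]]'
python3 -c "
from h import *
go(.6655,-.0375,.148,-6)
im,d=get_image('top'); cv2.imwrite('pics/t1.png',cv2.resize(im[90:270,180:480,::-1],None,fx=2.6,fy=2.6))"
```

```text
clock: 3.1
position: [0.6437, -0.0625, 0.2268]
ee_rot: [2.336, 2.1, -0.0]
force: [0.6, -0.8, 0.4]
width: 0.997
clock: 3.4
position: [0.6593, -0.0454, 0.2161]
ee_rot: [-2.334, -2.102, 0.002]
force: [-0.5, -0.1, 0.2]
width: 1.004
clock 3.4 pos [ 0.6593 -0.0454  0.2161] yhead -6.0 tilt 0.07 j [ 0.26  0.54 -0.43  1.46  0.24  1.19 -0.31] F [-0.5 -0.1  0.2] w 1.004
 shift cm [0.85 0.55 6.81] turn 0.0  y-heading axis
```

View pics/t1.png

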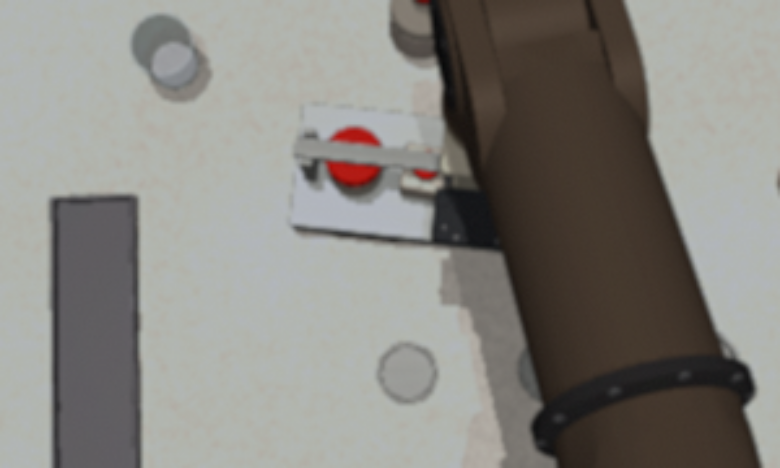

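The arm hides the middle of the bar; the jar lids and tray are unchanged. Descending onto the grip.

```bash
python3 -m crank '[[[0.85,0.55,0],0,0],[[0,0,2.5],0,60],[[0,0,2.5],0,120],[[0,0,1.3],0,120],[[0,0,0.5],0,120]]' 15;python3 -m crank '[[[0,0,0],0,140],[[0,0,0],0,140]]'
python3 -c "
from h import *
go(.6655,-.0375,.148,-6)
im,d=get_image('side'); cv2.imwrite('pics/s1.png',cv2.resize(im[90:280,180:420,::-1],None,fx=3,fy=3))"
```

```text
clock: 3.95
position: [0.6652, -0.0385, 0.1476]
ee_rot: [-2.336, -2.099, 0.002]
force: [-0.5, 0.3, 1.2]
width: 0.703
clock: 4.15
position: [0.6666, -0.0377, 0.1499]
ee_rot: [2.335, 2.1, 0.002]
force: [0.2, -0.5, 0.1]
width: 0.525
clock 4.15 pos [ 0.6666 -0.0377  0.1499] yhead -6.07 tilt 0.1 j [ 0.24  0.61 -0.42  1.52  0.27  1.07 -0.35] F [ 0.2 -0.5  0.1] w 0.525
 shift cm [ 0.01 -0.11  0.19] turn -0.07  y-heading axis
```

View pics/s1.png

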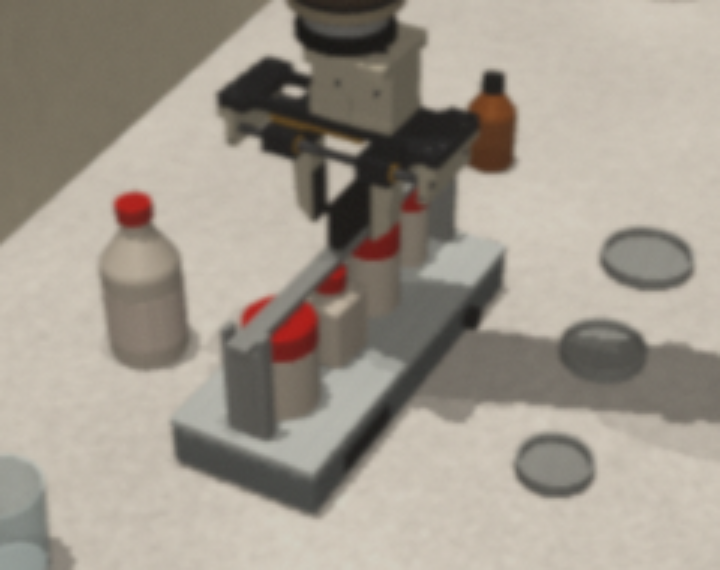

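The fingers straddle the black grip (at about 350,215 in the crop), clear of the jars. Closing.

```bash
python3 -m crank '[[[0,0,0.1],0,200],[[0,0,0],0,255],[[0,0,0],0,255],[[0,0,0],0,255],[[0,0,0],0,255]]' 25;python3 -m crank '[[[0,0,0],0,255],[[0,0,0],0,255]]'
python3 -c "
from h import *
go(.6655,-.0375,.148,-6)"
```

```text
clock: 4.7
position: [0.6659, -0.0377, 0.1479]
ee_rot: [2.335, 2.101, 0.0]
force: [-0.5, -0.3, 1.5]
width: 0.148
clock: 4.9
position: [0.6659, -0.0377, 0.1479]
ee_rot: [2.335, 2.101, 0.0]
force: [-0.4, -0.3, 1.8]
width: 0.153
clock 4.9 pos [ 0.6659 -0.0377  0.1479] yhead -6.05 tilt 0.01 j [ 0.24  0.61 -0.42  1.53  0.27  1.06 -0.35] F [-0.4 -0.3  1.8] w 0.153
 shift cm [ 0.02 -0.04 -0.01] turn -0.05  y-heading axis
```

```bash
python3 -m crank '[[[0,0,-0.5],0,255],[[0,0,-1],0,255],[[0,0,-2],0,255],[[0,0,-2.5],0,255],[[0,0,-2.5],0,255]]' 40;python3 -m crank '[[[0,0,-1],0,255],[[0,0,0],0,255]]'
python3 -c "
from h import *
go(.465,.340,.238,92.2)
im,d=get_image('side'); cv2.imwrite('pics/s2.png',cv2.resize(im[40:280,120:460,::-1],None,fx=2.2,fy=2.2))"
```

```text
clock: 5.4
position: [0.6656, -0.0376, 0.2341]
ee_rot: [-2.335, -2.101, 0.0]
force: [0.5, -0.2, -2.6]
width: 0.15
clock: 5.6
position: [0.6667, -0.0375, 0.2446]
ee_rot: [2.334, 2.1, 0.004]
force: [0.3, 1.1, -2.0]
width: 0.149
clock 5.6 pos [ 0.6667 -0.0375  0.2446] yhead -6.06 tilt 0.18 j [ 0.25  0.53 -0.43  1.41  0.23  1.25 -0.31] F [ 0.3  1.1 -2. ] w 0.149
 shift cm [ 35.42 -24.04   0.59] turn 81.74  y-heading axis
```

View pics/s2.png

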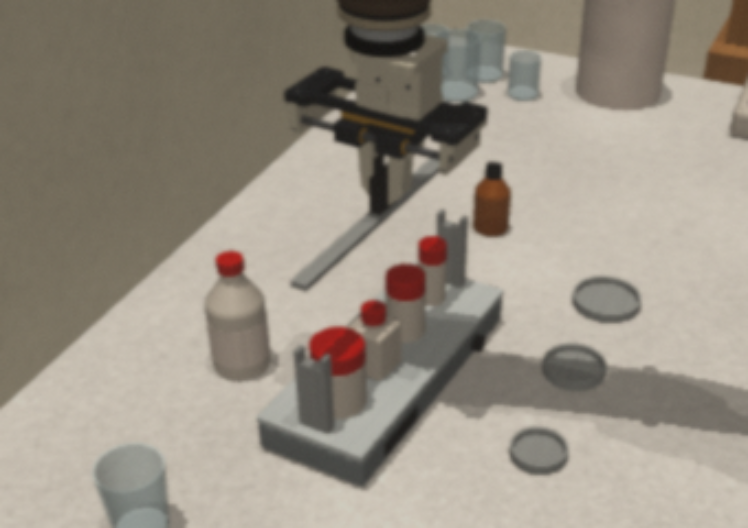

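```bash
python3 -m crank '[[[2.96,-2,0],-8.2,255],[[3.2,-1.56,0],-8.2,255],[[3.4,-1.1,0],-8.2,255],[[3.5,-0.6,0],-8.2,255],[[3.6,-0.1,0],-8.2,255]]';python3 -m crank '[[[3.5,0.4,0],-8.2,255],[[3.4,0.9,0],-8.2,255],[[3.3,1.4,0],-8.2,255],[[3,1.9,0],-8.2,255],[[2.7,2.3,0],-8.2,255]]'
python3 -m crank '[[[2.4,2.6,0],-8.2,255],[[2,3,0],-8.1,255],[[0,0,0],0,255],[[0,0,0],0,255]]'
python3 -c "
from h import *
go(.465,.340,.022,92.2)
im,d=get_image('side'); cv2.imwrite('pics/s3.png',im[:,:,::-1])
im,d=get_image('top'); cv2.imwrite('pics/t3.png',im[:,:,::-1])"
```

```text
clock: 6.15
position: [0.5798, 0.1203, 0.241]
ee_rot: [-1.443, -2.789, 0.003]
force: [0.2, 0.2, -1.2]
width: 0.153
clock: 6.65
position: [0.4971, 0.2767, 0.2412]
ee_rot: [-0.375, -3.117, 0.002]
force: [0.2, 0.2, -1.5]
width: 0.152
clock: 7.05
position: [0.4636, 0.3394, 0.2413]
ee_rot: [0.064, -3.139, 0.002]
force: [0.4, -0.8, -2.0]
width: 0.153
clock 7.05 pos [0.4636 0.3394 0.2413] yhead 92.34 tilt 0.13 j [-0.1   0.5  -0.92  1.62  0.42  1.23  0.51] F [ 0.4 -0.8 -2. ] w 0.153
 shift cm [-0.19  0.08 21.93] turn 0.14  y-heading axis
```

View pics/s3.png

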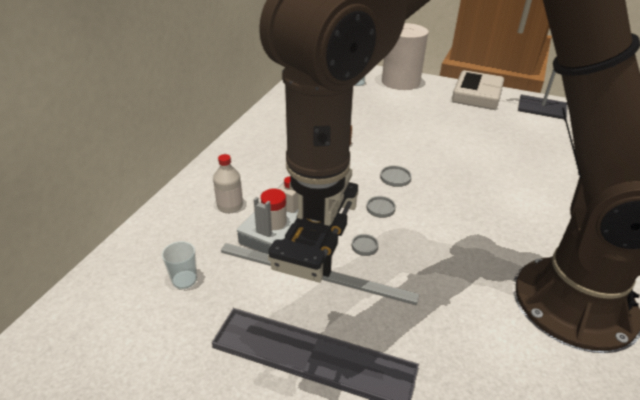

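View pics/t3.png

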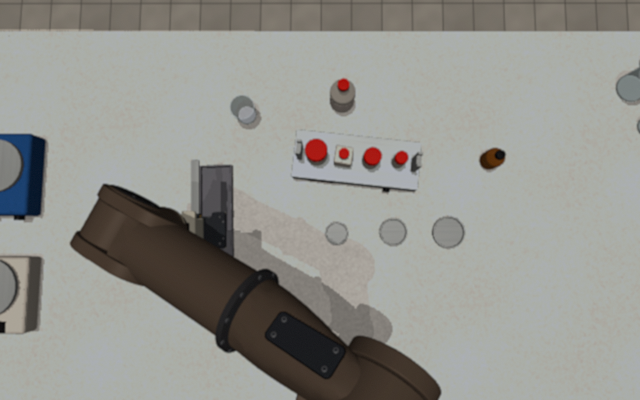

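The bar is over the tray, parallel to it; the apparent sideways offset in the top view is parallax from its height. All four lids are now visible at (316,150), (344,154), (373,157) and (401,158). Lowering.

```bash
python3 -m crank '[[[-0.2,0,4],0,255],[[0,0,4.5],0,255],[[0,0,4.5],0,255],[[0,0,3.5],0,255],[[0,0,2],0,255]]';python3 -m crank '[[[0,0,1.5],0,255],[[0,0,0.5],0,255],[[0,0,0],0,255]]'
python3 -c "
from h import *
go(.465,.340,.020,92.2)
im,d=get_image('side'); cv2.imwrite('pics/s4.png',cv2.resize(im[200:400,180:440,::-1],None,fx=3,fy=3))
im,d=get_image('top');c=get_calibration('top'); W=cloud(d,c);hsv=cv2.cvtColor(im,cv2.COLOR_RGB2HSV)
red=((hsv[...,0]<8)|(hsv[...,0]>172))&(hsv[...,1]>150)
k,l,st,_=cv2.connectedComponentsWithStats(red.astype(np.uint8))
for i in range(1,k):
    if st[i,4]>8:
        m=(l==i).astype(np.uint8); vv,uu=np.nonzero((l==i)&(abs(W[...,2]-.13)<.005))
        if len(vv)<5: continue
        P=np.array([onplane(u,v,.13,c)[:2] for u,v in zip(uu,vv)]); print('red',st[i],P.mean(0).round(4),P.min(0).round(3),P.max(0).round(3), W[l==i][:,2].max().round(3))
"
```

```text
clock: 7.65
position: [0.4664, 0.3361, 0.0541]
ee_rot: [0.057, -3.138, 0.006]
force: [0.3, -1.0, -1.9]
width: 0.151
clock: 7.95
position: [0.467, 0.3388, 0.0376]
ee_rot: [0.06, -3.141, 0.001]
force: [0.1, 0.4, -1.7]
width: 0.152
clock 7.95 pos [0.467  0.3388 0.0376] yhead 92.19 tilt 0.02 j [-0.2   0.71 -0.77  1.83  0.64  0.86  0.32] F [ 0.1  0.4 -1.7] w 0.152
 shift cm [0.19 0.13 1.76] turn -0.01  y-heading axis
red [305 139  22  23 383] [0.6759 0.0681] [0.649 0.042] [0.703 0.095] nan
red [339 149  10  10  77] [ 0.6674 -0.0015] [ 0.657 -0.013] [0.678 0.01 ] 0.136
red [364 148  17  18 240] [ 0.6611 -0.0739] [ 0.64  -0.093] [ 0.681 -0.053] nan
red [395 152  13  13 127] [ 0.6577 -0.147 ] [ 0.643 -0.161] [ 0.671 -0.131] nan
```

View pics/s4.png

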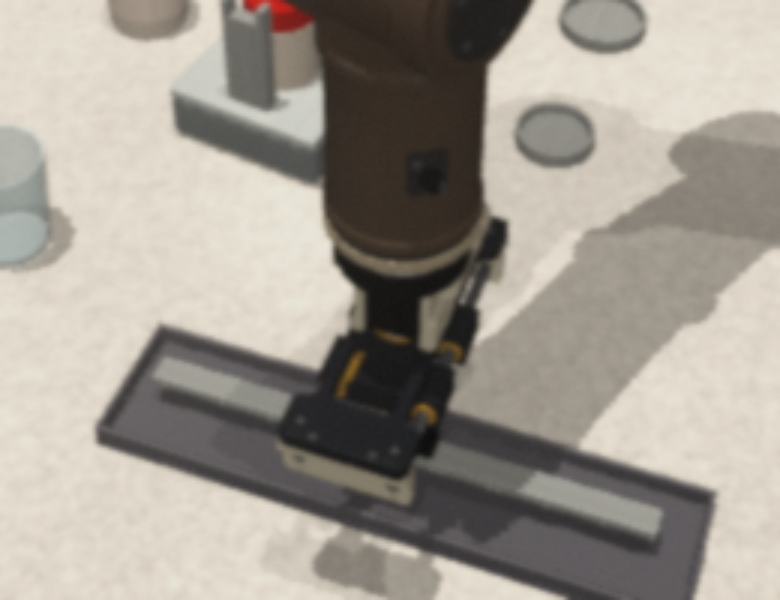

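The bar lies over the tray floor with margin on all sides. Lowering the last 18 mm.

```bash
python3 -m crank '[[[0,0,0.6],0,255],[[0,0,0.5],0,255],[[0,0,0.3],0,255],[[0,0,0.2],0,255],[[0,0,0],0,255]]';python3 -m crank '[[[0,0,0.1],0,255],[[0,0,0],0,255]]'
python3 -c "
from h import *
go(.467,.340,.020,92.2)"
```

```text
clock: 8.55
position: [0.4664, 0.3391, 0.0214]
ee_rot: [0.062, -3.141, 0.001]
force: [-0.8, 0.6, -1.2]
width: 0.152
clock: 8.75
position: [0.4666, 0.3393, 0.0207]
ee_rot: [-0.062, 3.141, 0.0]
force: [-0.3, -0.3, -2.0]
width: 0.15
clock 8.75 pos [0.4666 0.3393 0.0207] yhead 92.25 tilt 0.0 j [-0.21  0.73 -0.75  1.84  0.67  0.83  0.3 ] F [-0.3 -0.3 -2. ] w 0.15
 shift cm [-0.04  0.07  0.07] turn 0.05  y-heading axis
```

```bash
python3 -m crank '[[[0,0,0.1],0,255],[[0,0,0],0,255]]';python3 -m crank '[[[0,0,0.05],0,255],[[0,0,0],0,255]]';python3 -m crank '[[[0,0,0.05],0,255],[[0,0,0],0,255]]'
```

```text
clock: 8.95
position: [0.4667, 0.3394, 0.0198]
ee_rot: [-0.062, 3.141, 0.0]
force: [-0.2, 0.1, -1.6]
width: 0.149
clock: 9.15
position: [0.4668, 0.3394, 0.0198]
ee_rot: [-0.062, 3.14, 0.0]
force: [-0.5, -0.9, 5.3]
width: 0.152
clock: 9.35
position: [0.4668, 0.3394, 0.0198]
ee_rot: [-0.062, 3.14, -0.0]
force: [-2.2, -3.5, 11.9]
width: 0.148
```

Contact made. Backing off 1 mm and opening only partly, to stay inside the tray walls.

```bash
python3 -m crank '[[[0,0,-0.1],0,255],[[0,0,0],0,255],[[0,0,0],0,185],[[0,0,0],0,185],[[0,0,0],0,185]]';python3 -m crank '[[[0,0,-0.5],0,185],[[0,0,-2],0,185],[[0,0,-4],0,185],[[0,0,-4.5],0,100],[[0,0,-4.5],0,0]]'
python3 -m crank '[[[0,0,-4.5],0,0],[[0,0,0],0,0]]'
python3 -c "
from h import *
go(.6577,-.147,.235,-6)
im,d=get_image('side'); cv2.imwrite('pics/s5.png',cv2.resize(im[200:400,180:440,::-1],None,fx=3,fy=3))"
```

```text
clock: 9.85
position: [0.4666, 0.3393, 0.0196]
ee_rot: [0.062, -3.141, -0.0]
force: [0.5, -0.4, -0.0]
width: 0.274
clock: 10.35
position: [0.4661, 0.3391, 0.1765]
ee_rot: [0.062, -3.14, 0.0]
force: [1.4, -0.1, -0.5]
width: 0.398
clock: 10.55
position: [0.468, 0.3423, 0.2263]
ee_rot: [-0.062, 3.134, 0.01]
force: [-0.5, 0.7, -0.8]
width: 0.575
clock 10.55 pos [0.468  0.3423 0.2263] yhead 92.27 tilt 0.55 j [-0.1   0.51 -0.92  1.64  0.44  1.19  0.5 ] F [-0.5  0.7 -0.8] w 0.575
 shift cm [-17.02 -49.63  -1.04] turn -81.73  y-heading axis
```

View pics/s5.png

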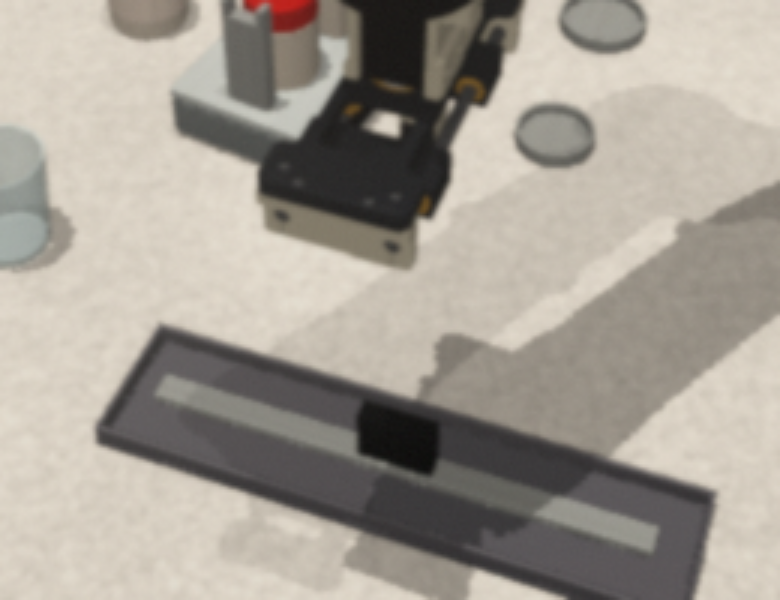

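The bar lies flat with its grip upward (about 398,437 in the crop). Next is the large jar.

```bash
python3 -m crank '[[[-1.6,-2.35,0],8.2,0],[[-2,-2.1,0],8.2,0],[[-2.2,-1.8,0],8.2,0],[[-2.5,-1.5,0],8.2,0],[[-2.7,-1.1,0],8.2,0]]';python3 -m crank '[[[-2.8,-0.7,0],8.2,0],[[-2.85,-0.3,0],8.2,0],[[-2.9,0.1,0],8.2,0],[[-2.8,0.5,0],8.2,0],[[-2.7,0.9,0],8.2,0]]'
python3 -m crank '[[[-2.6,1.3,0],8.2,0],[[-2.35,1.65,0],8.1,0],[[0,0,0],0,0],[[0,0,0],0,0]]'
python3 -c "
from h import *
go(.6763,.0685,.096,-6)"
```

```text
clock: 11.1
position: [0.5533, 0.2225, 0.2186]
ee_rot: [-1.05, -2.96, 0.002]
force: [-0.5, -0.3, -0.3]
width: 0.993
clock: 11.6
position: [0.6394, 0.108, 0.2184]
ee_rot: [-2.02, -2.404, 0.003]
force: [0.9, -0.1, 0.1]
width: 0.999
clock: 12.0
position: [0.6737, 0.0627, 0.2183]
ee_rot: [-2.334, -2.101, 0.003]
force: [-0.3, 0.7, 0.6]
width: 1.002
clock 12.0 pos [0.6737 0.0627 0.2183] yhead -6.04 tilt 0.13 j [ 0.09  0.57 -0.43  1.41  0.24  1.22 -0.47] F [-0.3  0.7  0.6] w 1.002
 shift cm [ 0.61  0.22 12.23] turn -0.04  y-heading axis
```

```bash
python3 -m crank '[[[0.6,0.2,0],0,0],[[0,0,4],0,0],[[0,0,3.5],0,0],[[0,0,2.5],0,0],[[0,0,1.5],0,0]]' 15;python3 -m crank '[[[0,0,0.7],0,0],[[0,0,0],0,0],[[0,0,0],0,0]]'
python3 -c "
from h import *
go(.6763,.0685,.096,-6)
im,d=get_image('side'); cv2.imwrite('pics/s6.png',cv2.resize(im[90:280,180:420,::-1],None,fx=3,fy=3))"
```

```text
clock: 12.5
position: [0.6751, 0.0706, 0.1023]
ee_rot: [-2.33, -2.103, 0.003]
force: [-0.2, 0.1, -0.4]
width: 1.004
clock: 12.8
position: [0.6776, 0.0695, 0.099]
ee_rot: [2.334, 2.101, 0.003]
force: [0.7, 0.2, 1.5]
width: 1.0
clock 12.8 pos [0.6776 0.0695 0.099 ] yhead -6.03 tilt 0.11 j [ 0.07  0.68 -0.4   1.53  0.3   0.99 -0.52] F [0.7 0.2 1.5] w 1.0
 shift cm [-0.12 -0.12  0.3 ] turn -0.03  y-heading axis
```

View pics/s6.png

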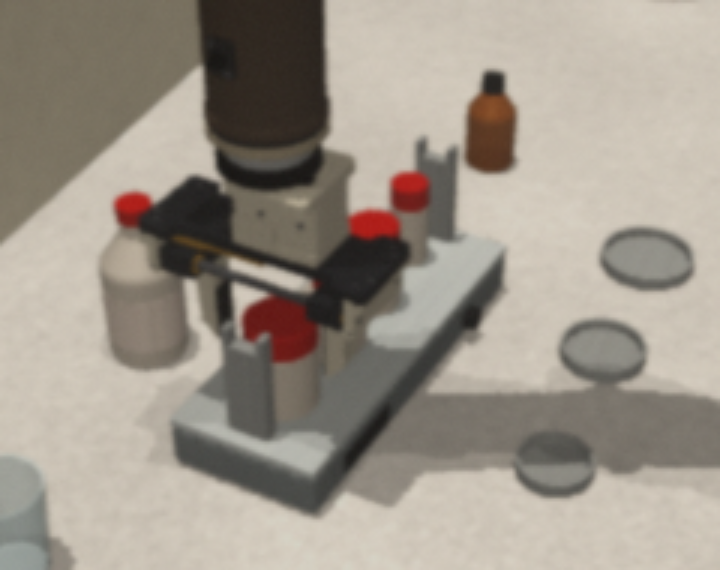

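The fingers straddle the large lid, clear of the bottle and the bracket. Closing gently.

```bash
python3 -m crank '[[[0,0,0.3],0,60],[[0,0,0],0,75],[[0,0,0],0,85],[[0,0,0],0,95],[[0,0,0],0,110]]' 12;python3 -m crank '[[[0,0,0],0,140],[[0,0,0],0,200],[[0,0,0],0,255],[[0,0,0],0,255]]' 20
python3 -c "
from h import *
go(.6763,.0685,.096,-6)"
```

```text
clock: 13.35
position: [0.6769, 0.069, 0.0948]
ee_rot: [2.336, 2.101, 0.0]
force: [-0.8, -0.1, 1.4]
width: 0.631
clock: 13.75
position: [0.6769, 0.069, 0.0948]
ee_rot: [2.336, 2.101, -0.0]
force: [0.3, -0.0, 2.9]
width: 0.626
clock 13.75 pos [0.6769 0.069  0.0948] yhead -6.05 tilt 0.0 j [ 0.07  0.68 -0.4   1.54  0.3   0.99 -0.53] F [ 0.3 -0.   2.9] w 0.626
 shift cm [-0.05 -0.05 -0.12] turn -0.05  y-heading axis
```

```bash
python3 -m crank '[[[0,0,-0.5],0,255],[[0,0,-1],0,255],[[0,0,-2],0,255],[[0,0,-3],0,255],[[0,0,-3],0,255]]' 25;python3 -m crank '[[[0,0,-1.5],0,255],[[0,0,-0.5],0,255],[[0,0,0],0,255]]'
python3 -c "
from h import *
go(.475,-.290,.21,-6)
im,d=get_image('side'); cv2.imwrite('pics/s7.png',cv2.resize(im[40:280,120:460,::-1],None,fx=2.2,fy=2.2))"
```

```text
clock: 14.25
position: [0.6765, 0.069, 0.1909]
ee_rot: [-2.335, -2.101, 0.001]
force: [0.1, -0.2, -2.8]
width: 0.627
clock: 14.55
position: [0.6768, 0.0689, 0.2097]
ee_rot: [2.335, 2.101, 0.0]
force: [-0.0, -0.9, -3.3]
width: 0.63
clock 14.55 pos [0.6768 0.0689 0.2097] yhead -6.05 tilt 0.02 j [ 0.08  0.58 -0.43  1.42  0.25  1.2  -0.48] F [-0.  -0.9 -3.3] w 0.63
 shift cm [-3.782e+01 -1.629e+01 -3.000e-02] turn -0.05  y-heading axis
```

View pics/s7.png

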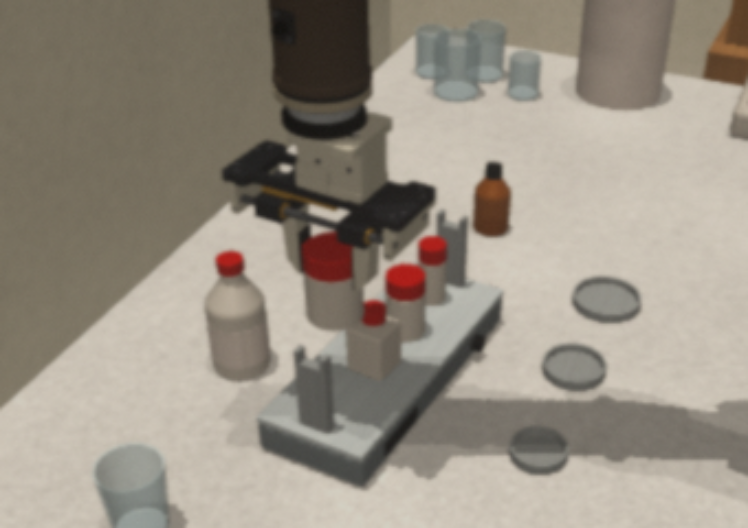

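The jar is lifted upright and the square bottle is undisturbed. Moving to the large dish.

```bash
python3 -m crank '[[[-1,-0.4,0],0,255],[[-2,-0.9,0],0,255],[[-3,-1.3,0],0,255],[[-4,-1.7,0],0,255],[[-4,-1.7,0],0,255]]';python3 -m crank '[[[-4,-1.7,0],0,255],[[-4,-1.7,0],0,255],[[-4,-1.7,0],0,255],[[-4,-1.7,0],0,255],[[-3.3,-1.5,0],0,255]]'
python3 -m crank '[[[-2.5,-1.1,0],0,255],[[-1.3,-0.6,0],0,255],[[-0.7,-0.3,0],0,255],[[0,0,0],0,255],[[0,0,0],0,255]]'
python3 -c "
from h import *
go(.475,-.290,.049,-6)
for n in ('top','side'):
  im,d=get_image(n); cv2.imwrite(f'pics/{n}8.png',im[:,:,::-1])"
```

```text
clock: 15.1
position: [0.6005, -0.0657, 0.2082]
ee_rot: [-2.334, -2.101, 0.003]
force: [0.2, -0.6, -2.9]
width: 0.628
clock: 15.6
position: [0.4966, -0.25, 0.2085]
ee_rot: [-2.337, -2.097, 0.003]
force: [1.0, -0.6, -3.0]
width: 0.63
clock: 16.1
position: [0.4758, -0.2882, 0.2096]
ee_rot: [-2.333, -2.103, -0.001]
force: [-0.2, -0.3, -3.2]
width: 0.625
clock 16.1 pos [ 0.4758 -0.2882  0.2096] yhead -5.94 tilt 0.06 j [ 0.74  0.37 -0.39  1.74  0.16  1.06  0.19] F [-0.2 -0.3 -3.2] w 0.625
 shift cm [-0.21 -0.06 16.06] turn 0.06  y-heading axis
```

View pics/top8.png

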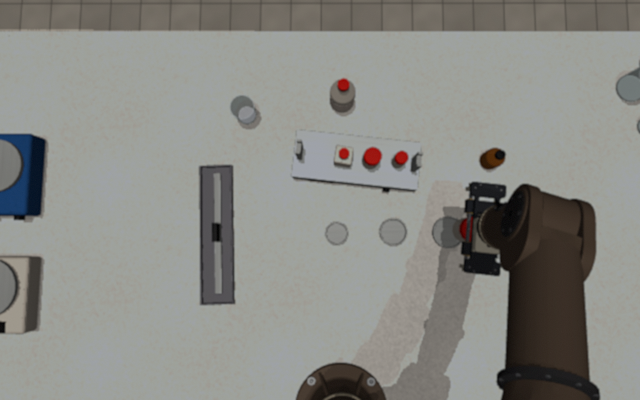

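View pics/side8.png

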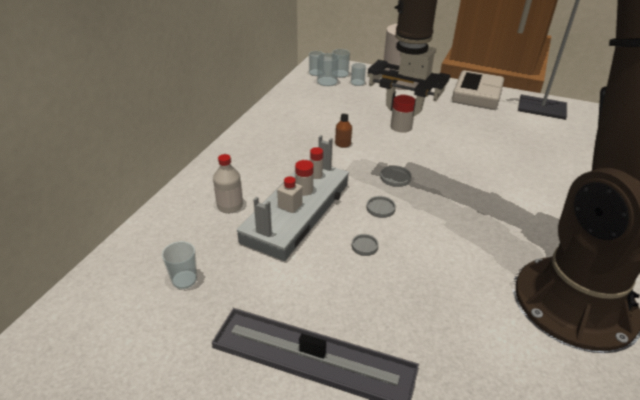

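The bar is lying centred in the tray and the large jar hangs upright over the large dish. Lowering most of the way, then checking.

```bash
python3 -m crank '[[[-0.1,0,1.5],0,255],[[-0.1,0,3],0,255],[[0,0,3.5],0,255],[[0,0,3],0,255],[[0,0,2],0,255]]';python3 -m crank '[[[0,0,1],0,255],[[0,0,0.3],0,255],[[0,0,0],0,255]]'
python3 -c "
from h import *
go(.475,-.290,.049,-6)
im,d=get_image('side'); cv2.imwrite('pics/s9.png',cv2.resize(im[80:240,300:500,::-1],None,fx=3.5,fy=3.5))"
```

```text
clock: 16.7
position: [0.4746, -0.2901, 0.0777]
ee_rot: [-2.332, -2.102, 0.0]
force: [0.4, -0.6, -3.0]
width: 0.626
clock: 17.0
position: [0.4754, -0.2914, 0.0671]
ee_rot: [2.334, 2.102, 0.001]
force: [-0.2, -0.0, -2.9]
width: 0.628
clock 17.0 pos [ 0.4754 -0.2914  0.0671] yhead -6.01 tilt 0.03 j [ 0.7   0.54 -0.35  1.89  0.26  0.76  0.11] F [-0.2 -0.  -2.9] w 0.628
 shift cm [ 0.14 -0.05  1.81] turn -0.01  y-heading axis
```

View pics/s9.png

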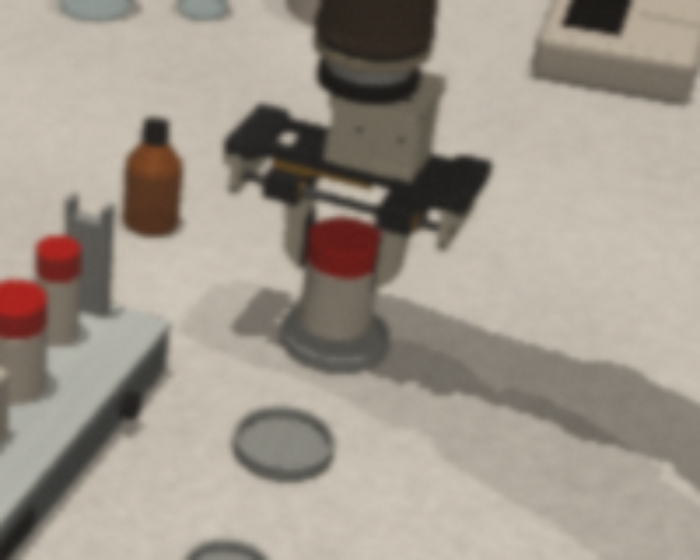

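The jar is centred over the dish (338,330 in the crop). Final lowering in small steps.

```bash
python3 -m crank '[[[0.1,0,0.6],0,255],[[0,0,0.5],0,255],[[0,0,0.3],0,255],[[0,0,0.1],0,255],[[0,0,0],0,255]]';python3 -m crank '[[[0,0,0.1],0,255],[[0,0,0],0,255]]';python3 -m crank '[[[0,0,0.1],0,255],[[0,0,0],0,255]]'
```

```text
clock: 17.55
position: [0.4747, -0.2907, 0.0516]
ee_rot: [-2.335, -2.101, 0.0]
force: [-1.0, -0.3, -3.6]
width: 0.628
clock: 17.75
position: [0.4749, -0.2908, 0.0507]
ee_rot: [2.335, 2.101, 0.0]
force: [0.6, 0.6, -3.7]
width: 0.627
clock: 17.95
position: [0.4748, -0.2907, 0.0497]
ee_rot: [-2.336, -2.101, 0.0]
force: [0.1, 0.1, -3.2]
width: 0.627
```

```bash
python3 -m crank '[[[0,0,0.1],0,255],[[0,0,0],0,255]]';python3 -m crank '[[[0,0,0.05],0,255],[[0,0,0],0,255]]';python3 -m crank '[[[0,0,0.05],0,255],[[0,0,0],0,255]]'
```

```text
clock: 18.15
position: [0.4749, -0.2908, 0.0488]
ee_rot: [2.335, 2.101, 0.0]
force: [-0.1, -0.2, -2.6]
width: 0.63
clock: 18.35
position: [0.4749, -0.2908, 0.0487]
ee_rot: [2.335, 2.101, -0.0]
force: [-1.7, 0.3, 4.1]
width: 0.627
clock: 18.55
position: [0.4749, -0.2908, 0.0487]
ee_rot: [2.335, 2.101, -0.0]
force: [-4.5, 1.2, 11.5]
width: 0.625
```

```bash
python3 -m crank '[[[0,0,-0.1],0,255],[[0,0,0],0,255],[[0,0,0],0,80],[[0,0,0],0,60],[[0,0,0],0,30]]';python3 -m crank '[[[0,0,0],0,10],[[0,0,0],0,0],[[0,0,-1],0,0],[[0,0,-2.5],0,0],[[0,0,-4],0,0]]';python3 -m crank '[[[0,0,-4],0,0],[[0,0,-4],0,0],[[0,0,-1.5],0,0]]'
python3 -c "
from h import *
im,d=get_image('side'); cv2.imwrite('pics/s10.png',cv2.resize(im[80:260,240:460,::-1],None,fx=3.2,fy=3.2))
go(.6565,-.1465,.215,-6)"
```

```text
clock: 19.05
position: [0.475, -0.2908, 0.0487]
ee_rot: [2.335, 2.101, 0.0]
force: [0.0, 0.2, -0.6]
width: 0.81
clock: 19.55
position: [0.4734, -0.29, 0.1234]
ee_rot: [-2.332, -2.099, 0.002]
force: [0.8, -0.7, -0.2]
width: 1.0
clock: 19.85
position: [0.4765, -0.2911, 0.2238]
ee_rot: [2.331, 2.098, 0.003]
force: [0.9, -1.1, 0.2]
width: 1.003
clock 19.9 pos [ 0.477  -0.2914  0.2247] yhead -6.04 tilt 0.44 j [ 0.75  0.36 -0.4   1.72  0.16  1.09  0.2 ] F [ 1.6 -0.3  1.4] w 0.998
 shift cm [16.3  16.32  1.03] turn -0.04  y-heading axis
```

View pics/s10.png

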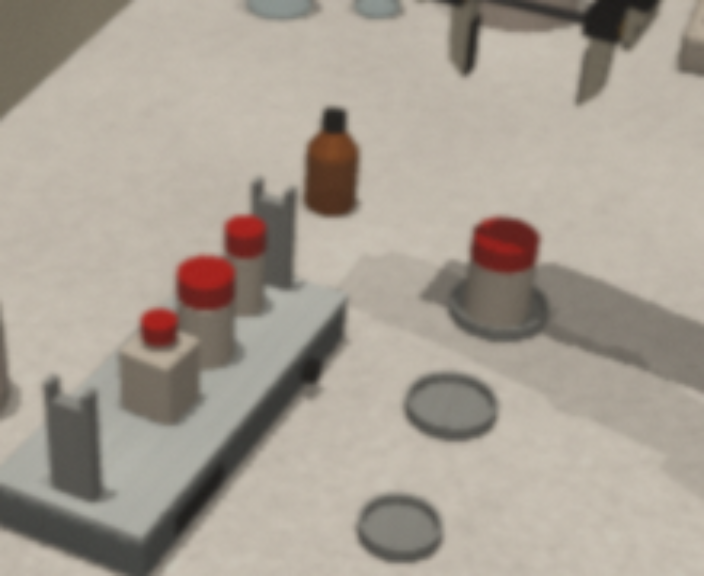

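The large jar stands upright in its dish (503,285). Next is the small jar.

```bash
python3 -m crank '[[[2.3,2.3,0],0,0],[[3,3,0],0,0],[[3,3,0],0,0],[[3,3,0],0,0],[[3,3,0],0,0]]' 12;python3 -m crank '[[[2,2,0],0,0],[[0,0,0],0,0],[[0,0,0],0,0]]'
python3 -c "
from h import *
go(.6565,-.1465,.096,-6)"
```

```text
clock: 20.4
position: [0.6329, -0.1625, 0.2188]
ee_rot: [-2.336, -2.101, 0.0]
force: [0.3, -0.3, -0.6]
width: 1.0
clock: 20.7
position: [0.6539, -0.1452, 0.2183]
ee_rot: [-2.333, -2.102, 0.001]
force: [-0.2, -1.6, -0.2]
width: 0.999
clock 20.7 pos [ 0.6539 -0.1452  0.2183] yhead -5.97 tilt 0.06 j [ 0.39  0.55 -0.4   1.43  0.22  1.2  -0.14] F [-0.2 -1.6 -0.2] w 0.999
 shift cm [-0.11  0.28 12.23] turn 0.03  y-heading axis
```

```bash
python3 -m crank '[[[-0.1,0.3,1],0,30],[[0,0,4],0,60],[[0,0,3.5],0,80],[[0,0,2],0,80],[[0,0,1.2],0,80]]' 12;python3 -m crank '[[[0,0,0.5],0,90],[[0,0,0],0,110],[[0,0,0],0,110]]'
python3 -c "
from h import *
go(.6565,-.1465,.096,-6)
im,d=get_image('side'); cv2.imwrite('pics/s11.png',cv2.resize(im[80:260,240:460,::-1],None,fx=3.2,fy=3.2))"
```

```text
clock: 21.2
position: [0.6548, -0.1488, 0.0991]
ee_rot: [-2.336, -2.097, 0.005]
force: [0.6, -0.4, -0.2]
width: 0.689
clock: 21.5
position: [0.6577, -0.1474, 0.0979]
ee_rot: [2.335, 2.1, 0.002]
force: [0.3, 0.0, -0.2]
width: 0.575
clock 21.5 pos [ 0.6577 -0.1474  0.0979] yhead -6.07 tilt 0.11 j [ 0.38  0.66 -0.38  1.56  0.28  0.97 -0.19] F [ 0.3  0.  -0.2] w 0.575
 shift cm [ 0.08 -0.13  0.19] turn -0.07  y-heading axis
```

View pics/s11.png

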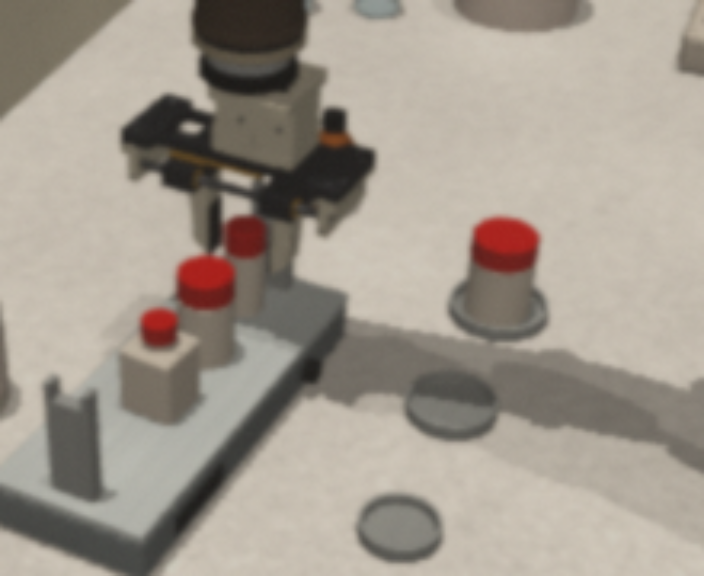

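The fingers straddle the small jar's lid. Closing slowly.

```bash
python3 -m crank '[[[0,0,0.2],0,125],[[0,0,0],0,135],[[0,0,0],0,145],[[0,0,0],0,155],[[0,0,0],0,165]]' 8;python3 -m crank '[[[0,0,0],0,180],[[0,0,0],0,220],[[0,0,0],0,255],[[0,0,0],0,255]]' 20
python3 -c "
from h import *
go(.470,.0125,.21,-6)"
```

```text
clock: 22.05
position: [0.6571, -0.1471, 0.0948]
ee_rot: [2.335, 2.101, 0.0]
force: [1.5, -0.4, -0.3]
width: 0.369
clock: 22.45
position: [0.6571, -0.1472, 0.0948]
ee_rot: [2.335, 2.101, 0.0]
force: [-0.0, -0.4, 0.2]
width: 0.367
clock 22.45 pos [ 0.6571 -0.1472  0.0948] yhead -6.05 tilt 0.02 j [ 0.38  0.67 -0.38  1.56  0.28  0.97 -0.19] F [-0.  -0.4  0.2] w 0.367
 shift cm [ 13.9  -20.29 -11.52] turn -0.05  y-heading axis
```

```bash
python3 -m crank '[[[0,0,-0.5],0,255],[[0,0,-1],0,255],[[0,0,-2],0,255],[[0,0,-3],0,255],[[0,0,-3],0,255]]' 20;python3 -m crank '[[[0,0,-1.5],0,255],[[0,0,-0.5],0,255],[[1,-1.4,0],0,255],[[1.8,-2.6,0],0,255],[[2.2,-3.2,0],0,255]]'
python3 -m crank '[[[2.2,-3.2,0],0,255],[[2.2,-3.2,0],0,255],[[2,-3,0],0,255],[[1.5,-2.2,0],0,255],[[0.9,-1.3,0],0,255]]'
python3 -m crank '[[[0,0,0],0,255],[[0,0,0],0,255]]'
python3 -c "
from h import *
go(.469,.0125,.049,-6)
im,d=get_image('side'); cv2.imwrite('pics/s12.png',cv2.resize(im[80:280,240:460,::-1],None,fx=3,fy=3))"
```

```text
clock: 22.95
position: [0.6566, -0.147, 0.1912]
ee_rot: [-2.335, -2.101, 0.001]
force: [1.4, 0.1, 0.0]
width: 0.367
clock: 23.45
position: [0.5895, -0.0902, 0.208]
ee_rot: [-2.336, -2.098, 0.002]
force: [0.4, -0.2, -1.0]
width: 0.367
clock: 23.95
position: [0.4693, 0.0125, 0.2089]
ee_rot: [-2.333, -2.102, 0.003]
force: [0.3, -0.0, -1.3]
width: 0.363
clock: 24.15
position: [0.4722, 0.0106, 0.2095]
ee_rot: [2.336, 2.1, -0.0]
force: [-0.4, -0.8, -1.1]
width: 0.363
clock 24.15 pos [0.4722 0.0106 0.2095] yhead -6.08 tilt 0.02 j [ 0.29  0.25 -0.51  1.92  0.15  1.   -0.39] F [-0.4 -0.8 -1.1] w 0.363
 shift cm [ 0.16 -0.34 16.05] turn -0.08  y-heading axis
```

View pics/s12.png

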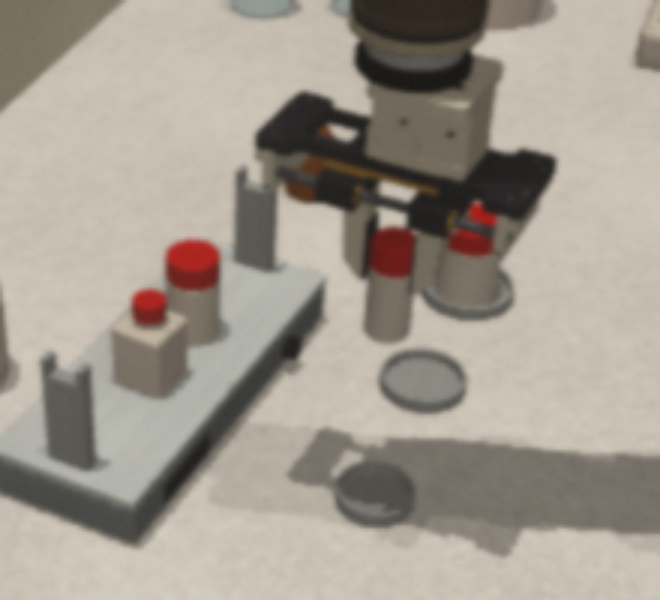

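The small jar hangs upright above the smallest dish (375,490). Lowering.

```bash
python3 -m crank '[[[0.1,-0.3,1.5],0,255],[[0,0,3],0,255],[[0,0,3.5],0,255],[[0,0,3],0,255],[[0,0,2],0,255]]';python3 -m crank '[[[0,0,1],0,255],[[0,0,0.3],0,255],[[0,0,0],0,255]]'
python3 -c "
from h import *
go(.469,.0125,.049,-6)
im,d=get_image('side'); cv2.imwrite('pics/s13.png',cv2.resize(im[140:280,290:460,::-1],None,fx=4,fy=4))"
```

```text
clock: 24.7
position: [0.4688, 0.0114, 0.0773]
ee_rot: [-2.336, -2.098, 0.002]
force: [0.4, 0.1, -1.3]
width: 0.367
clock: 25.0
position: [0.4693, 0.0124, 0.0668]
ee_rot: [2.336, 2.1, 0.0]
force: [-0.3, 0.7, 0.1]
width: 0.367
clock 25.0 pos [0.4693 0.0124 0.0668] yhead -6.08 tilt 0.01 j [ 0.2   0.44 -0.44  2.09  0.3   0.67 -0.55] F [-0.3  0.7  0.1] w 0.367
 shift cm [ 0.01 -0.04  1.78] turn -0.08  y-heading axis
```

View pics/s13.png

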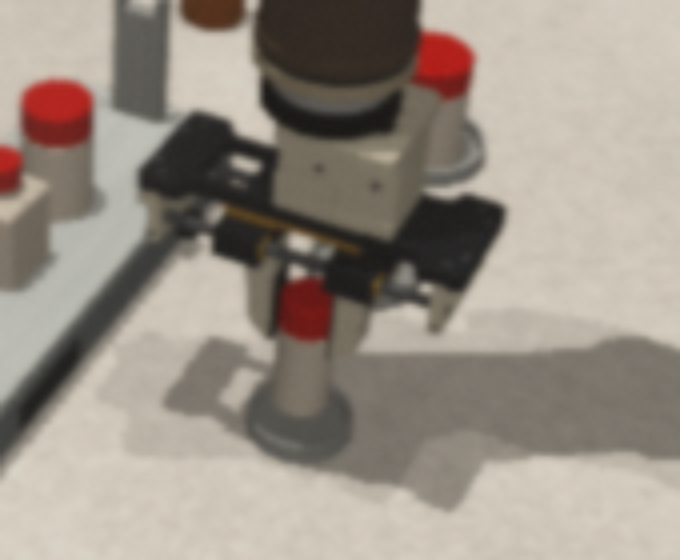

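Centred over the dish. Final lowering.

```bash
python3 -m crank '[[[0,0,0.6],0,255],[[0,0,0.5],0,255],[[0,0,0.3],0,255],[[0,0,0.2],0,255],[[0,0,0],0,255]]';python3 -m crank '[[[0,0,0.1],0,255],[[0,0,0],0,255]]';python3 -m crank '[[[0,0,0.05],0,255],[[0,0,0],0,255]]';python3 -m crank '[[[0,0,0.05],0,255],[[0,0,0],0,255]]'
```

```text
clock: 25.55
position: [0.4686, 0.0126, 0.0505]
ee_rot: [-2.335, -2.101, 0.0]
force: [-0.6, -0.1, -1.4]
width: 0.362
clock: 25.75
position: [0.4688, 0.0126, 0.0497]
ee_rot: [2.336, 2.101, 0.0]
force: [-0.1, 0.1, -1.4]
width: 0.369
clock: 25.95
position: [0.4688, 0.0126, 0.0492]
ee_rot: [2.336, 2.101, 0.0]
force: [-0.2, -0.7, -1.0]
width: 0.368
clock: 26.15
position: [0.4688, 0.0126, 0.0488]
ee_rot: [2.336, 2.101, 0.0]
force: [-0.4, -0.2, -0.1]
width: 0.368
```

```bash
python3 -m crank '[[[0,0,0.05],0,255],[[0,0,0],0,255]]'; python3 -m crank '[[[0,0,-0.05],0,255],[[0,0,0],0,255],[[0,0,0],0,150],[[0,0,0],0,130],[[0,0,0],0,100]]';python3 -m crank '[[[0,0,0],0,60],[[0,0,0],0,40],[[0,0,-1],0,20],[[0,0,-2.5],0,0],[[0,0,-4],0,0]]';python3 -m crank '[[[0,0,-4],0,0],[[0,0,-4],0,0],[[0,0,-1.5],0,0],[[0,0,0],0,0]]'
python3 -c "
from h import *
im,d=get_image('side'); cv2.imwrite('pics/s14.png',cv2.resize(im[80:280,240:460,::-1],None,fx=3,fy=3))
go(.6615,-.0738,.215,-6)"
```

```text
clock: 26.35
position: [0.469, 0.0126, 0.0486]
ee_rot: [2.335, 2.101, 0.0]
force: [-1.8, 0.5, 6.3]
width: 0.366
clock: 26.85
position: [0.4688, 0.0126, 0.0487]
ee_rot: [2.336, 2.101, -0.0]
force: [0.4, 0.1, 0.5]
width: 0.533
clock: 27.35
position: [0.4672, 0.0126, 0.1237]
ee_rot: [-2.333, -2.1, 0.004]
force: [0.9, -0.1, 0.6]
width: 0.96
clock: 27.75
position: [0.4702, 0.013, 0.2219]
ee_rot: [2.333, 2.099, 0.006]
force: [0.4, 0.3, 0.1]
width: 1.0
clock 27.8 pos [0.4693 0.0127 0.2202] yhead -6.06 tilt 0.16 j [ 0.3   0.24 -0.52  1.92  0.14  1.02 -0.39] F [-0.3 -0.4 -0.6] w 1.0
 shift cm [-6.57 20.02  0.57] turn -0.06  y-heading axis
```

View pics/s14.png

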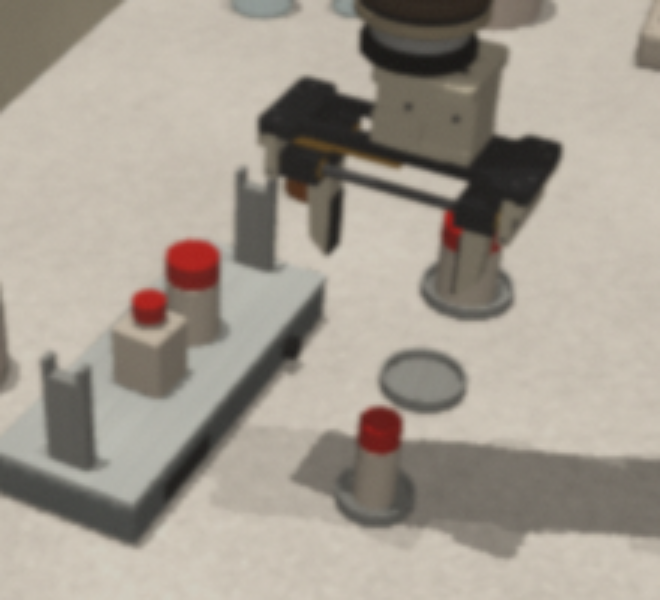

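The small jar stands in the small dish (378,470). Now the medium jar.

```bash
python3 -m crank '[[[-0.9,2.8,0],0,0],[[-1.3,4,0],0,0],[[-1.3,4,0],0,0],[[-1.3,4,0],0,0],[[-1.2,3.5,0],0,0]]' 12;python3 -m crank '[[[-0.6,1.7,0],0,0],[[0,0,0],0,0],[[0,0,0],0,0]]'
python3 -c "
from h import *
go(.6615,-.0738,.096,-6)"
```

```text
clock: 28.3
position: [0.6453, -0.0674, 0.217]
ee_rot: [-2.335, -2.1, 0.003]
force: [-0.0, 0.5, 0.3]
width: 0.998
clock: 28.6
position: [0.6597, -0.0736, 0.2172]
ee_rot: [-2.333, -2.1, 0.003]
force: [0.5, 0.9, 0.1]
width: 1.0
clock 28.6 pos [ 0.6597 -0.0736  0.2172] yhead -6.03 tilt 0.17 j [ 0.3   0.55 -0.43  1.45  0.24  1.2  -0.27] F [0.5 0.9 0.1] w 1.0
 shift cm [-1.000e-02  2.200e-01  1.211e+01] turn -0.03  y-heading axis
```

```bash
python3 -m crank '[[[0,0.2,1],0,20],[[0,0,4],0,40],[[0,0,3.5],0,40],[[0,0,2],0,40],[[0,0,1.2],0,40]]' 12;python3 -m crank '[[[0,0,0.4],0,60],[[0,0,0],0,70],[[0,0,0],0,80]]'
python3 -c "
from h import *
go(.6615,-.0738,.096,-6)
im,d=get_image('side'); cv2.imwrite('pics/s15.png',cv2.resize(im[80:260,220:440,::-1],None,fx=3.2,fy=3.2))"
```

```text
clock: 29.1
position: [0.6606, -0.0737, 0.0993]
ee_rot: [-2.333, -2.101, 0.004]
force: [-0.6, -0.2, -0.3]
width: 0.842
clock: 29.4
position: [0.6634, -0.0741, 0.099]
ee_rot: [2.334, 2.1, 0.002]
force: [0.3, -0.1, -0.7]
width: 0.698
clock 29.4 pos [ 0.6634 -0.0741  0.099 ] yhead -6.04 tilt 0.12 j [ 0.29  0.66 -0.41  1.57  0.3   0.97 -0.32] F [ 0.3 -0.1 -0.7] w 0.698
 shift cm [ 0.01 -0.2   0.3 ] turn -0.04  y-heading axis
```

View pics/s15.png

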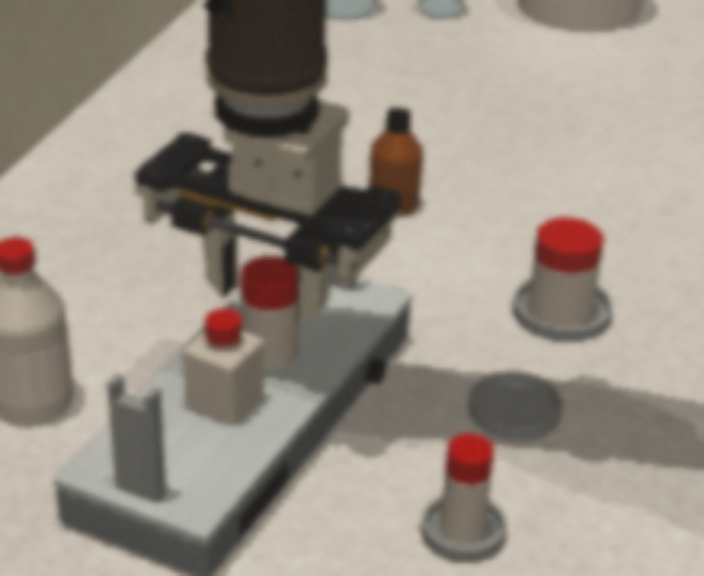

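The fingers straddle the medium lid, clear of the square bottle. Closing.

```bash
python3 -m crank '[[[0,-0.1,0.3],0,90],[[0,0,0],0,100],[[0,0,0],0,108],[[0,0,0],0,116],[[0,0,0],0,124]]' 8;python3 -m crank '[[[0,0,0],0,140],[[0,0,0],0,180],[[0,0,0],0,255],[[0,0,0],0,255]]' 20
python3 -c "
from h import *
go(.474,-.1405,.21,-6)"
```

```text
clock: 29.95
position: [0.6617, -0.0742, 0.0948]
ee_rot: [2.336, 2.101, 0.0]
force: [0.1, 0.3, -0.4]
width: 0.523
clock: 30.35
position: [0.6617, -0.0742, 0.0948]
ee_rot: [2.335, 2.101, 0.0]
force: [-0.3, 1.0, 1.3]
width: 0.497
clock 30.35 pos [ 0.6617 -0.0742  0.0948] yhead -6.05 tilt 0.01 j [ 0.29  0.66 -0.4   1.58  0.3   0.96 -0.32] F [-0.3  1.   1.3] w 0.497
 shift cm [ -8.57 -17.97 -11.52] turn -0.05  y-heading axis
```

```bash
python3 -m crank '[[[0,0,-0.5],0,255],[[0,0,-1],0,255],[[0,0,-2],0,255],[[0,0,-3],0,255],[[0,0,-3],0,255]]' 22;python3 -m crank '[[[0,0,-1.5],0,255],[[0,0,-0.5],0,255],[[-0.7,-1.4,0],0,255],[[-1.2,-2.5,0],0,255],[[-1.5,-3.2,0],0,255]]'
python3 -m crank '[[[-1.5,-3.2,0],0,255],[[-1.4,-3,0],0,255],[[-1.2,-2.5,0],0,255],[[-0.8,-1.5,0],0,255],[[-0.4,-0.7,0],0,255]]'
python3 -m crank '[[[0,0,0],0,255],[[0,0,0],0,255]]'
python3 -c "
from h import *
go(.474,-.1415,.049,-6)"
```

```text
clock: 30.85
position: [0.6614, -0.0742, 0.1912]
ee_rot: [-2.335, -2.101, 0.0]
force: [0.5, -1.0, -1.8]
width: 0.493
clock: 31.35
position: [0.5865, -0.1001, 0.2081]
ee_rot: [-2.333, -2.101, 0.001]
force: [-0.4, -1.3, -0.9]
width: 0.496
clock: 31.85
position: [0.4713, -0.1426, 0.2088]
ee_rot: [-2.336, -2.099, 0.003]
force: [1.0, -1.2, -1.3]
width: 0.495
clock: 32.05
position: [0.4742, -0.1414, 0.2095]
ee_rot: [-2.335, -2.101, -0.001]
force: [0.2, -1.1, -1.5]
width: 0.496
clock 32.05 pos [ 0.4742 -0.1414  0.2095] yhead -6.03 tilt 0.03 j [ 0.56  0.28 -0.47  1.88  0.15  1.02 -0.08] F [ 0.2 -1.1 -1.5] w 0.496
 shift cm [-0.02 -0.02 16.05] turn -0.03  y-heading axis
```

```bash
python3 -m crank '[[[0,0,1.5],0,255],[[0,0,3],0,255],[[0,0,3.5],0,255],[[0,0,3],0,255],[[0,0,2],0,255]]';python3 -m crank '[[[0,0,1],0,255],[[0,0,0.3],0,255],[[0,0,0],0,255]]'
python3 -c "
from h import *
go(.474,-.1415,.049,-6)
im,d=get_image('side'); cv2.imwrite('pics/s16.png',cv2.resize(im[120:280,280:460,::-1],None,fx=3.7,fy=3.7))"
```

```text
clock: 32.55
position: [0.4737, -0.1407, 0.0774]
ee_rot: [-2.333, -2.101, 0.0]
force: [0.6, -0.2, -2.1]
width: 0.498
clock: 32.85
position: [0.4742, -0.1414, 0.0669]
ee_rot: [2.335, 2.102, 0.001]
force: [0.6, 0.1, -2.1]
width: 0.499
clock 32.85 pos [ 0.4742 -0.1414  0.0669] yhead -6.01 tilt 0.02 j [ 0.49  0.47 -0.41  2.03  0.29  0.69 -0.2 ] F [ 0.6  0.1 -2.1] w 0.499
 shift cm [-0.01 -0.02  1.79] turn -0.01  y-heading axis
```

View pics/s16.png

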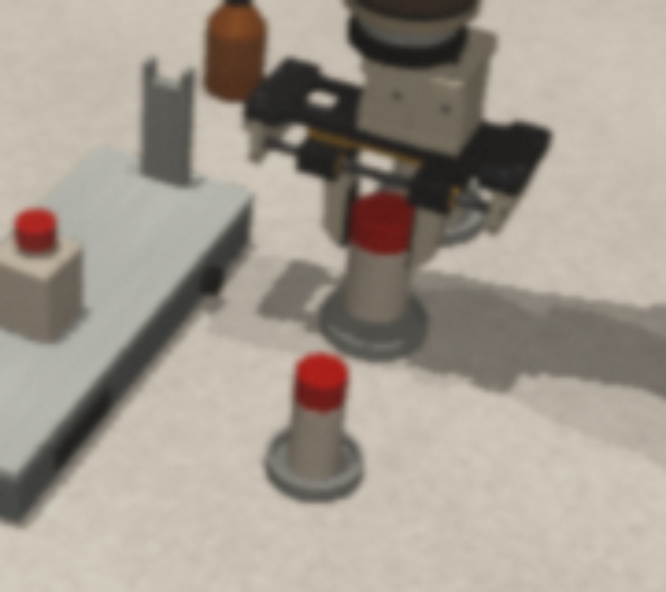

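The medium jar is centred over its dish. Final lowering.

```bash
python3 -m crank '[[[0,0,0.6],0,255],[[0,0,0.5],0,255],[[0,0,0.3],0,255],[[0,0,0.2],0,255],[[0,0,0],0,255]]';python3 -m crank '[[[0,0,0.1],0,255],[[0,0,0],0,255]]';python3 -m crank '[[[0,0,0.05],0,255],[[0,0,0],0,255]]';python3 -m crank '[[[0,0,0.05],0,255],[[0,0,0],0,255]]';python3 -m crank '[[[0,0,0.05],0,255],[[0,0,0],0,255]]'
```

```text
clock: 33.4
position: [0.4733, -0.1418, 0.0505]
ee_rot: [-2.335, -2.101, 0.001]
force: [0.1, -0.9, -1.9]
width: 0.496
clock: 33.6
position: [0.4736, -0.1418, 0.0497]
ee_rot: [2.336, 2.101, 0.0]
force: [-0.8, 0.6, -1.6]
width: 0.495
clock: 33.8
position: [0.4735, -0.1418, 0.0493]
ee_rot: [2.335, 2.101, 0.0]
force: [-0.4, 0.2, -1.0]
width: 0.497
clock: 34.0
position: [0.4735, -0.1418, 0.0487]
ee_rot: [-2.336, -2.101, 0.0]
force: [1.5, -0.2, -1.5]
width: 0.495
clock: 34.2
position: [0.4735, -0.1418, 0.0486]
ee_rot: [2.335, 2.101, -0.0]
force: [-2.0, 0.6, 5.5]
width: 0.494
```

```bash
python3 -m crank '[[[0,0,-0.05],0,255],[[0,0,0],0,255],[[0,0,0],0,115],[[0,0,0],0,95],[[0,0,0],0,70]]';python3 -m crank '[[[0,0,0],0,40],[[0,0,0],0,20],[[0,0,-1],0,10],[[0,0,-2.5],0,0],[[0,0,-4],0,0]]';python3 -m crank '[[[0,0,-4],0,0],[[0,0,-4],0,0],[[0,0,-1.5],0,0],[[-4,0,0],0,0],[[-4,0,0],0,0]]'
python3 -m crank '[[[-4,-2,0],0,0],[[-4,-2,0],0,0],[[-4,-2,0],0,0],[[-4,-2,0],0,0],[[-3,-1,0],0,0]]'
python3 -m crank '[[[-2,0,0],0,0],[[0,0,0],0,0],[[0,0,0],0,0]]'
python3 - <<'E'
from h import *
for n in ('top','side'):
  im,d=get_image(n); cv2.imwrite(f'pics/{n}20.png',im[:,:,::-1])
  c=get_calibration(n);W=cloud(d,c);hsv=cv2.cvtColor(im,cv2.COLOR_RGB2HSV)
  red=((hsv[...,0]<8)|(hsv[...,0]>172))&(hsv[...,1]>150)
  k,l,st,_=cv2.connectedComponentsWithStats(red.astype(np.uint8))
  for i in range(1,k):
    if st[i,4]>20: print(n,st[i],np.nanmean(W[l==i],0).round(3),np.nanpercentile(W[l==i][:,2],[5,95]).round(3))
  for q in ['bar','jar_small','jar_medium','jar_large','square_bottle','dish_small','dish_medium','dish_large']:
    r=look_for(q,n)
    if r: print(q,round(r[0]['score'],2),np.round(r[0]['location'],3))
print(monitor.observe()['clock'])
E
```

```text
clock: 34.7
position: [0.4736, -0.1418, 0.0488]
ee_rot: [2.335, 2.101, 0.0]
force: [-0.5, 1.1, -0.6]
width: 0.667
clock: 35.2
position: [0.472, -0.1414, 0.1236]
ee_rot: [-2.333, -2.099, 0.003]
force: [0.4, -1.5, 0.2]
width: 0.997
clock: 35.7
position: [0.4657, -0.2213, 0.2207]
ee_rot: [2.33, 2.103, 0.002]
force: [0.7, -0.9, -0.4]
width: 1.0
clock: 36.2
position: [0.3528, -0.4032, 0.2195]
ee_rot: [2.338, 2.098, -0.002]
force: [-0.1, 0.1, 0.1]
width: 0.998
clock: 36.5
position: [0.3536, -0.4202, 0.2191]
ee_rot: [-2.336, -2.101, -0.001]
force: [0.6, 0.6, -0.6]
width: 1.003
top [338  79  11  12 109] [0.838 0.001 0.149] [0.14  0.154]
top [339 148  10  11  79] [ 0.667 -0.002  0.129] [0.123 0.134]
top [443 220  23  22 393] [ 0.475 -0.288  0.083] [0.073 0.087]
top [388 223  18  17 242] [ 0.474 -0.14   0.082] [0.073 0.087]
top [332 227  12  12 111] [0.469 0.012 0.083] [0.08  0.087]
jar_small 0.54 [0.471 0.006 0.084]
jar_medium 0.51 [ 0.478 -0.14   0.087]
jar_large 0.9 [ 0.472 -0.282  0.084]
square_bottle 0.75 [ 0.666 -0.003  0.105]
dish_small 0.8 [0.468 0.017 0.003]
dish_medium 0.54 [ 0.473 -0.13   0.007]
dish_large 0.65 [ 0.47  -0.272  0.007]
side [388 149  20  16 265] [ 0.472 -0.277  0.082] [0.068 0.088]
side [219 155  11  10  97] [0.835 0.009 0.149] [0.141 0.154]
side [285 177  10  11  92] [0.665 0.005 0.129] [0.12  0.134]
side [375 178  18  16 224] [ 0.471 -0.132  0.082] [0.068 0.088]
side [360 216  14  15 165] [0.467 0.022 0.081] [0.068 0.088]
bar 0.55 [0.463 0.343 0.015]
jar_small 0.94 [0.465 0.024 0.052]
jar_medium 0.85 [ 0.467 -0.126  0.055]
jar_large 0.86 [ 0.467 -0.273  0.06 ]
square_bottle 0.68 [0.66  0.016 0.097]
dish_small 0.83 [0.456 0.027 0.006]
dish_medium 0.74 [ 0.463 -0.123  0.002]
dish_large 0.46 [ 0.447 -0.28   0.009]
37.4
```

View pics/top20.png

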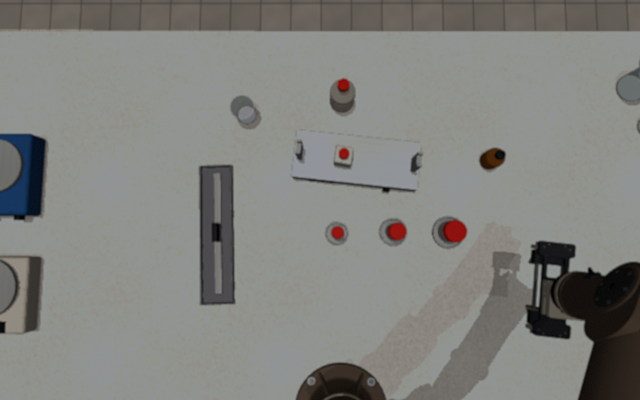

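View pics/side20.png

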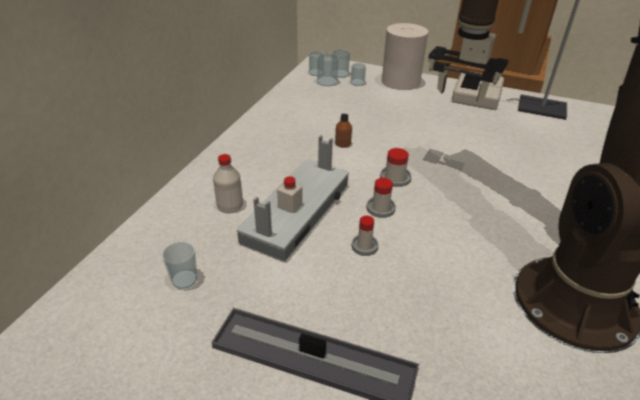

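The three jars stand upright in their matching dishes at (337,232), (396,231) and (455,231) in the top view. The bar lies in the tray at (217,232), the square bottle is at (344,154) as before, and the gripper is clear of everything.

```bash
python3 -c "
from cell import workorder
print(workorder.sign_off())"
```

```text
the job is handed in; nothing more can be done
None
```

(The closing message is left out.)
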